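# Lay the green handlebar grip in the fitting cradle

## Robot

A 7-joint arm with a two-finger parallel gripper is mounted at the origin on the work surface. World frame = base frame: x ahead of the robot, y to its left, z up, the work surface at z = 0. Lengths are in m, angles in rad, forces in N, time in s.
With the tool pointing down it reaches from about 0.35 to 0.9 m from the base axis. Payload 8.1 kg.
Tool frame: the origin (TCP) lies between the finger pads; the fingertips stand 8 mm ahead of it and the grasp point (between the pads) lies 11 mm behind it (arm.tcp_to_tips is the distance from the TCP to the fingertips, in m); z points along the fingers, x is the direction in which the jaws open and shut, and the axes are right-handed (so a half turn about z gives the same grasp; the last joint's range is limited). The gripper opens to 92 mm and grips with 3 to 60 N. Pads are 19 mm wide; open, the fingers measure 130 mm over their backs; the gripper's body (75 mm by 190 mm) begins 47 mm behind the grasp point.
Start: joints at [-1.432, 0.434, 0.025, 1.573, -0.012, 1.134, -0.075], TCP at [0.15, 0.607, 0.235] pointing down, gripper open.
Joint ranges: [-2.62, 2.62], [-0.44, 2.09], [-1.27, 1.32], [0.08, 2.57], [-1.32, 4.46], [0.12, 2], [-2.74, 2.74]. Speed limits (rad/s): [2.22, 2.22, 3.01, 3.01, 3.14, 3.14, 3.14].

## Interface

Orientations are given as a rotation vector (axis times angle).
In Python, from cell import arm, eyes gives the robot as it stands.
- The arm moves only by the tool play_rows, never from a script. Its argument "rows" is a list of rows, each a list of 3 entries, a list of its own where there are three numbers: the shift along the tool's x, y, z each as a share of 50 cm, from -1 to 1, then the turn, a rotation vector about the tool's x, y, z each as a share of 60 degrees, from -1 to 1, then the opening, from -1 (shut) to 1 (fully open), so that 0 is half open. In form: [[[dx, dy, dz], [ax, ay, az], grip], ...]. A call has 1 to 10 rows; each row is the pose to reach, as a shift and turn from the pose commanded when the call began, along the tool's axes at that moment; what a row does not reach only later rows make up. A row lasts 1/10 s, in which the tool goes at most 50 mm and 8.59 degrees, less where a joint would pass 70% of its speed; a pose out of reach is approached as far as the arm can. A call with a number of a shift or a turn outside -1 to 1 is refused whole. A call with a gripper value outside its range is refused whole. The fingers move at their own pace and stop on an object; "newtons" is the grip in N (left out, the last holds). Time passes only in rows, so rows that repeat a pose let the fingers close. It gives the time, the measured TCP pose, the force and the opening at its end, in the units of the state.
- arm.observe(): the state, without advancing time (a new reading comes with each control period).
- eyes.get_image(name): name is "scene" or "top" or "wrist"; returns (picture, depth): 420x560x3 uint8, red, green, blue; 420x560 float32, m along the optical axis (not along the pixel's ray), 0 where there is no reading.
- eyes.get_calibration(name): a dict with "intrinsics" (3x3 intrinsics, pixels), "R" (3x3) and "t" (3): a world point X has camera coordinates R X + t. Camera axes: x right, y down, z forward; pixel columns grow to the right and rows downward; lengths in m; the calibration is good to about 2 mm. A picture is of the moment at which its call begins: read the wrist's pose just before it. get_calibration takes no time and is no camera call; for the wrist camera it gives the pose at the moment of the call.
- arm.sign_off(): hands the job in, once; it reports no verdict.
The state is a dict: "clock": time; "joints": joint angles; "dq": joint speeds; "joint_efforts": joint torques, N m; "position": TCP position; "ee_rot": TCP orientation; "force": force on the tool from outside, world axes, zero at the start; "ft_torque": the same for the moment, N m; "width": opening from 0.0 (shut) to 1.0 (fully open).
Only numpy, scipy, OpenCV 4.12 (cv2) and the standard library are available. Lean on these libraries where they do the work, as an engineer would, in place of code of your own. Each camera call takes 0.05 s, during which the arm holds its last target.

## Task

The green handlebar grip is standing on end on the shelf: pick it up and lay it on its side in the orange fitting cradle, resting in both notches and about centred along the cradle, either end first. Set it down gently rather than dropping it, and leave the black grip and the glass jar standing where they are.

Things in the scene. Friction and masses are not known exactly. Their poses are not given: they have to be found in the camera images.
- green_grip: Green ribbed handlebar grip, a stiff straight tube with silver collars at both ends: 130 mm long, 32 mm diameter, about 0.11 kg. It starts standing on end on the shelf. Origin at its middle (65 mm above the shelf at the start); its z axis runs along the tube. The two ends are alike.
- cradle: Fixed cradle on the shelf: a grey base plate 150 x 84 x 8 mm with two upright orange Y-shaped brackets, each 8 mm thick, centred 42 mm either side of the middle along the cradle's x axis (76 mm free between them). Each has a 90 degree V notch open to the top, 53 mm wide at its mouth, 66 mm above the shelf. Origin under the centre of the base plate, on the shelf; x runs along the direction in which a part lies, y across it, z up.
- cradle_seat (a point): Where the middle of the laid grip belongs: midway between the two notches, 62 mm above the shelf (a 32 mm tube resting in the notches has its axis at this height). Axes as the cradle's.
- black_grip: Black handlebar grip of the same shape and size, standing on end on the shelf, origin at its middle; a bystander, 140 mm or more from the green grip.
- jar: Small closed glass jar of steel valve caps with a steel lid, 48 mm diameter, 60 mm high, origin under its centre; a bystander.

How it is judged:
At the end, for the whole second after the job is handed in: The green grip lies at rest in both notches of the cradle: its axis within 10 degrees of the cradle's x axis, its middle within 18 mm of the seat along the cradle, 10 mm across it, and between 6 mm below and 8 mm above the seat's height (x of green_grip in the frame of cradle_seat between -0.018 and 0.018 m and y of green_grip in the frame of cradle_seat between -0.01 and 0.01 m and z of green_grip in the frame of cradle_seat between -0.006 and 0.008 m and angle between the z axis of green_grip and the x axis of cradle, either way round below 0.175 rad and linear speed of green_grip below 0.02 m/s and angular speed of green_grip below 0.3 rad/s); the robot touches nothing.
It fails at once if the green grip is dropped or flung into the cradle (moves faster than 0.7 m/s within 50 mm of its seat) (distance between green_grip and cradle_seat below 0.05 m and linear speed of green_grip above 0.7 m/s).
It fails at once if the black grip is shifted more than 30 mm or tipped more than 17 degrees (distance of black_grip from where it was at the start of the episode above 0.03 m or angle between black_grip's own z axis and vertical above 0.3 rad).
It fails at once if the glass jar is shifted more than 30 mm or tipped more than 17 degrees (distance of jar from where it was at the start of the episode above 0.03 m or angle between jar's own z axis and vertical above 0.3 rad).
It also fails if it takes over 48 s, if anything falls off the work surface, if the arm or the gripper's body presses on something with over 40 N, if the wrist force passes 120 N, or if a joint passes its speed limit or range.

## Working session

There is one attempt and no reset: what is moved stays moved. The work goes in short steps, Python scripts to look and compute and a tool call to move; the robot and the scene stay as the last step left them, time stands still between calls to the robot, and variables do not carry over. Pictures are saved under pics/ and viewed, and the job is handed in when it is done.

Besides the shell and the picture viewer there is one more tool, called after "Call:" in YAML: its name, and indented under it one key for each argument. play_rows: Moves the arm, as the interface text tells. Its arguments: {"type":"object","properties":{"rows":{"type":"array","items":{"type":"array"}},"newtons":{"type":"number"}},"required":["rows"]}

```bash
mkdir -p pics; ls; cat > h.py <<'E'
import numpy as np,cv2
from cell import arm,eyes
def grab(n,f):
    c=eyes.get_calibration(n); p,d=eyes.get_image(n); cv2.imwrite(f,p[:,:,::-1]); return c,p,d
def pts(c,d):
    K=np.array(c["intrinsics"]);v,u=np.mgrid[:420,:560]
    X=np.stack([(u-K[0,2])/K[0,0]*d,(v-K[1,2])/K[1,1]*d,d],-1)
    return (X-np.array(c["t"]))@np.array(c["R"])
E
python3 - <<'E'
from h import *
print(arm.observe())
for n in ("scene","top"):
    c,p,d=grab(n,f"pics/{n}0.png"); np.savez(f"{n}0.npz",p=p,d=d,K=c["intrinsics"],R=c["R"],t=c["t"]); print(c)
E
```

```text
pics
{'clock': 0.0, 'joints': array([-1.43160088,  0.43524512,  0.02497831,  1.57412145, -0.01159462,
        1.13395644, -0.07510008]), 'dq': array([ 0.00061426, -0.00115638, -0.000556  , -0.00032005,  0.00070043,
        0.0008565 , -0.00201177]), 'joint_efforts': array([ 6.78058859e-04, -6.67863250e+01,  9.85338986e-01, -3.14465904e+01,
       -6.04523253e-02,  4.28835943e-02,  1.47127748e-04]), 'position': array([0.14959397, 0.60631938, 0.23392184]), 'ee_rot': array([ 2.47235003e+00,  1.93654928e+00, -1.80406391e-03]), 'force': array([ 0.32384774,  0.80258618, -0.48306981]), 'ft_torque': array([-0.02323004,  0.00786099, -0.03736618]), 'width': 0.997811475662064}
{'intrinsics': array([[514.40538244,   0.        , 282.10019131],
       [  0.        , 514.40538244, 219.08264851],
       [  0.        ,   0.        ,   1.        ]]), 'R': array([[ 0.19411187,  0.98095123,  0.00743391],
       [ 0.69372388, -0.1319091 , -0.70805873],
       [-0.69359048,  0.14259969, -0.70611442]]), 't': array([-0.17657872, -0.33858122,  1.58205884])}
{'intrinsics': array([[423.76610171,   0.        , 281.81740646],
       [  0.        , 423.76610171, 211.88621959],
       [  0.        ,   0.        ,   1.        ]]), 'R': array([[ 0.16679131, -0.98596829,  0.00686952],
       [-0.95813791, -0.16371985, -0.23487775],
       [ 0.23270669,  0.03259362, -0.97200064]]), 't': array([-0.03967124,  0.6205565 ,  0.76353582])}
```

View pics/scene0.png

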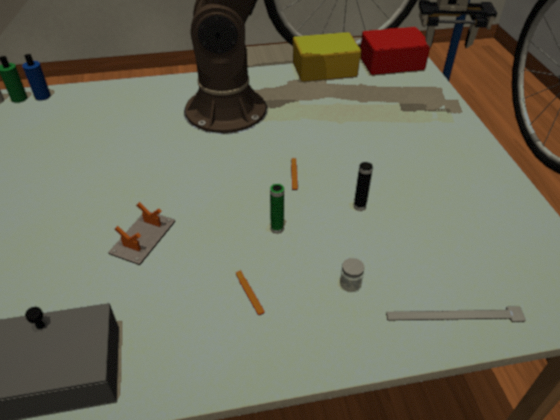

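View pics/top0.png

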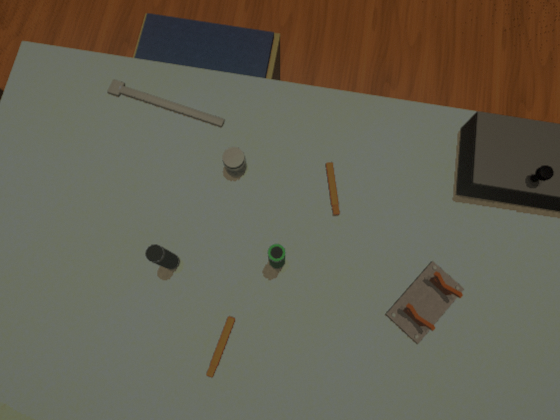

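```bash
python3 - <<'E'
import numpy as np,cv2
from h import pts
for n in ("scene","top"):
    z=np.load(n+"0.npz"); c=dict(intrinsics=z["K"],R=z["R"],t=z["t"]); P=pts(c,z["d"]); hsv=cv2.cvtColor(z["p"],cv2.COLOR_RGB2HSV)
    def rep(name,u0,v0,u1,v1,mask=None,zl=0.008):
        m=np.zeros((420,560),bool); m[v0:v1,u0:u1]=1; m&=(z["d"]>0)&(P[...,2]>zl)
        if mask is not None:m&=mask
        Q=P[m]
        if len(Q)==0: print(n,name,0);return
        print(n,name,len(Q),"med",np.median(Q,0).round(3),"min",np.percentile(Q,2,0).round(3),"max",np.percentile(Q,98,0).round(3))
        T=Q[Q[:,2]>np.percentile(Q[:,2],98)-.006]; print("   top",T.mean(0).round(4),np.ptp(T,axis=0).round(3),len(T))
    orange=(hsv[...,0]<14)&(hsv[...,1]>150)
    if n=="scene":
        rep("green",262,175,292,235);rep("black",350,155,378,212);rep("jar",335,255,370,292)
        rep("cr",105,195,180,265,orange,.02); rep("b1",112,220,145,255,orange,.02);rep("b2",134,198,168,228,orange,.02); rep("plate",105,195,180,265,None,.004)
        rep("or1",285,150,305,195,None,.003);rep("or2",230,265,270,320,None,.003)
        print(P[20,455],P[50,455],P[300,300])
    else:
        rep("green",262,238,292,272);rep("black",140,238,185,275);rep("jar",215,140,255,180)
        rep("b1",400,300,438,332,orange,.02);rep("b2",430,268,466,300,orange,.02);print(P[300,300])
E
```

```text
scene green 656 med [0.545 0.06  0.084] min [0.523 0.047 0.011] max [0.551 0.077 0.13 ]
   top [0.5355 0.0618 0.1281] [0.033 0.032 0.008] 137
scene black 623 med [0.507 0.273 0.082] min [0.486 0.262 0.011] max [0.513 0.292 0.13 ]
   top [0.4975 0.2775 0.1284] [0.035 0.032 0.008] 115
scene jar 645 med [0.737 0.182 0.053] min [0.706 0.163 0.01 ] max [0.748 0.206 0.062]
   top [0.7255 0.1859 0.0589] [0.047 0.046 0.007] 311
scene cr 393 med [ 0.528 -0.255  0.04 ] min [ 0.455 -0.293  0.021] max [ 0.555 -0.207  0.063]
   top [ 0.5115 -0.2524  0.061 ] [0.107 0.097 0.008] 54
scene b1 213 med [ 0.54  -0.274  0.04 ] min [ 0.523 -0.295  0.021] max [ 0.557 -0.249  0.064]
   top [ 0.54   -0.2708  0.0615] [0.036 0.05  0.008] 30
scene b2 180 med [ 0.47  -0.228  0.039] min [ 0.454 -0.248  0.022] max [ 0.485 -0.204  0.062]
   top [ 0.4681 -0.2287  0.06  ] [0.036 0.05  0.008] 26
scene plate 1845 med [ 0.515 -0.25   0.008] min [ 0.452 -0.312  0.004] max [ 0.575 -0.188  0.06 ]
   top [ 0.5033 -0.2501  0.0592] [0.11  0.104 0.011] 116
scene or1 182 med [0.35  0.143 0.008] min [0.292 0.128 0.003] max [0.40
[... 395 characters left out ...]
ax [0.545 0.075 0.133]
   top [0.5303 0.0613 0.1308] [0.033 0.032 0.008] 257
top black 554 med [0.49  0.268 0.123] min [0.477 0.261 0.011] max [0.507 0.291 0.133]
   top [0.4924 0.2766 0.1303] [0.032 0.032 0.007] 266
top jar 543 med [0.714 0.182 0.06 ] min [0.698 0.163 0.013] max [0.74  0.205 0.063]
   top [0.7203 0.1853 0.0605] [0.046 0.044 0.007] 362
top b1 150 med [ 0.462 -0.231  0.056] min [ 0.447 -0.252  0.041] max [ 0.482 -0.202  0.067]
   top [ 0.4643 -0.227   0.0639] [0.039 0.053 0.008] 51
top b2 164 med [ 0.531 -0.278  0.055] min [ 0.516 -0.299  0.035] max [ 0.551 -0.249  0.067]
   top [ 0.5337 -0.2746  0.0641] [0.039 0.055 0.007] 45
[ 4.58865171e-01 -4.63968114e-04  4.36883542e-04]
```

```bash
python3 - <<'E'
import numpy as np,cv2
z=np.load("top0.npz");p=z["p"][240:360,370:480,::-1]
s=np.load("scene0.npz")["p"][190:270,100:190,::-1]
a=cv2.resize(p,None,fx=4,fy=4,interpolation=cv2.INTER_CUBIC);b=cv2.resize(s,None,fx=4,fy=4,interpolation=cv2.INTER_CUBIC)
b=cv2.copyMakeBorder(b,0,480-320,0,0,0);cv2.imwrite("pics/crad.png",np.hstack([a,b])[:, :800])
E
```

```text
(no output)
```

View pics/crad.png

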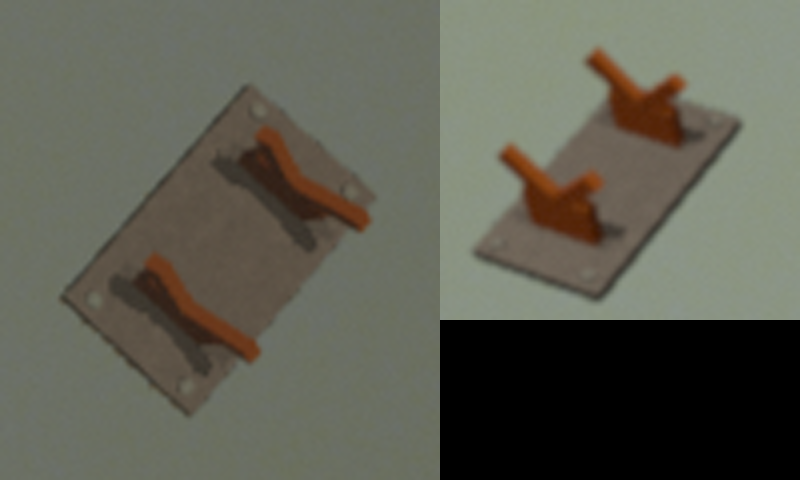

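```bash
cat >> h.py <<'E'
from scipy.spatial.transform import Rotation as Ro
def pose(yaw,a):
    "tool x at heading yaw deg; tool z = a deg below horizontal towards heading yaw+90 (a=90 down)"
    y=np.radians(yaw);a=np.radians(a);x=np.array([np.cos(y),np.sin(y),0]);h=np.array([-np.sin(y),np.cos(y),0])
    z=np.cos(a)*h+np.array([0,0,-np.sin(a)]);return Ro.from_matrix(np.stack([x,np.cross(z,x),z],1))
def to(yaw,a,p,grasp=True):
    "share numbers to bring the grasp point (or TCP) to p"
    s=arm.observe();R0=Ro.from_rotvec(s["ee_rot"]);R=pose(yaw,a);p=np.array(p,float)
    if grasp:p=p+R.as_matrix()[:,2]*.011
    d=R0.inv().apply(p-s["position"])/.5;t=(R0.inv()*R).as_rotvec()/np.radians(60)
    print("shift",d.round(3),"turn",t.round(3),"t",round(s["clock"],2))
def st():
    s=arm.observe();M=Ro.from_rotvec(s["ee_rot"]).as_matrix()
    print("p",s["position"].round(4),"grasp",(s["position"]-.011*M[:,2]).round(4),"x",M[:,0].round(3),"y",M[:,1].round(3),"z",M[:,2].round(3),"F",s["force"].round(1),"w",round(s["width"],3),"q",s["joints"].round(2),"t",round(s["clock"],2))
E
python3 -c "
from h import *
st();to(0,90,(.5,-.1,.33),False)"
```

```text
p [0.1496 0.6064 0.234 ] grasp [0.1496 0.6064 0.245 ] x [ 0.24   0.971 -0.001] y [ 0.971 -0.24   0.   ] z [-0.    -0.001 -1.   ] F [ 0.7 -0.6  0.4] w 1.005 q [-1.43  0.44  0.02  1.57 -0.01  1.13 -0.08] t 0.1
shift [-1.204  1.019 -0.19 ] turn [1.000e-03 1.000e-03 1.269e+00] t 0.1
```

Call:
play_rows:
  rows:
    - [[0, 0, -0.1], [0, 0, 0], 1]
    - [[0, 0, -0.19], [0, 0, 0], 1]
    - [[-0.6, 0.51, -0.19], [0, 0, 0.63], 1]
    - [[-0.6, 0.51, -0.19], [0, 0, 0.63], 1]
    - [[-0.6, 0.51, -0.19], [0, 0, 0.63], 1]
    - [[-0.6, 0.51, -0.19], [0, 0, 0.63], 1]
    - [[-0.6, 0.51, -0.19], [0, 0, 0.63], 1]
    - [[-0.6, 0.51, -0.19], [0, 0, 0.63], 1]
    - [[-0.6, 0.51, -0.19], [0, 0, 0.63], 1]
    - [[-0.6, 0.51, -0.19], [0, 0, 0.63], 1]

```text
clock: 1.1
position: [0.326, 0.2518, 0.3296]
ee_rot: [-2.968, -1.03, 0.0]
force: [-0.6, 0.2, 0.2]
width: 1.0
```

```bash
python3 -c "
from h import *
st();to(0,90,(.5,-.1,.33),False)"
```

```text
p [0.326  0.2518 0.3296] grasp [0.326  0.2518 0.3406] x [ 0.785  0.62  -0.   ] y [ 0.62  -0.785 -0.   ] z [-0.  0. -1.] F [-0.6  0.2  0.2] w 1.0 q [-1.12 -0.02  0.34  1.91  0.01  1.24 -0.12] t 1.1
shift [-0.163  0.768 -0.001] turn [-0.     0.     0.638] t 1.1
```

Call:
play_rows:
  rows:
    - [[-0.16, 0.77, 0], [0, 0, 0.64], 1]
    - [[-0.16, 0.77, 0], [0, 0, 0.64], 1]
    - [[-0.16, 0.77, 0], [0, 0, 0.64], 1]
    - [[-0.16, 0.77, 0], [0, 0, 0.64], 1]
    - [[-0.16, 0.77, 0], [0, 0, 0.64], 1]
    - [[-0.16, 0.77, 0], [0, 0, 0.64], 1]
    - [[-0.16, 0.77, 0], [0, 0, 0.64], 1]
    - [[-0.16, 0.77, 0], [0, 0, 0.64], 1]
    - [[-0.16, 0.77, 0], [0, 0, 0.64], 1]
    - [[-0.16, 0.77, 0], [0, 0, 0.64], 1]

```text
clock: 2.1
position: [0.5012, -0.0981, 0.3292]
ee_rot: [3.141, -0.006, -0.002]
force: [0.6, 0.4, -0.7]
width: 1.002
```

```bash
python3 -c "
from h import *
st();to(0,30,(.533,-.1,.2),False)
grab('wrist','pics/w1.png')"
```

```text
p [ 0.5012 -0.0981  0.3292] grasp [ 0.5012 -0.0981  0.3402] x [ 1.    -0.004 -0.001] y [-0.004 -1.     0.001] z [-0.001 -0.001 -1.   ] F [ 0.6  0.4 -0.7] w 1.002 q [-0.57  0.2   0.81  1.74 -0.15  1.26  0.27] t 2.1
shift [0.064 0.003 0.258] turn [ 1.001e+00 -1.000e-03 -4.000e-03] t 2.1
```

View pics/w1.png

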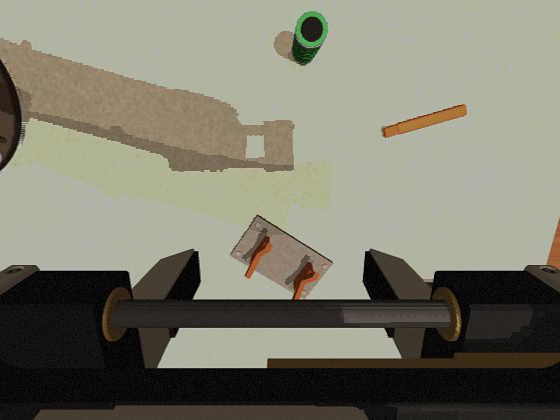

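```bash
python3 - <<'E'
from h import *
c,p,d=grab('wrist','pics/w2.png');P=pts(c,d)
m=np.zeros((420,560),bool);m[5:70,285:335]=1
T=P[m&(P[...,2]>.122)&(d>0)];print("green top",len(T),T.mean(0),((T.max(0)+T.min(0))/2).round(4),np.ptp(T,axis=0).round(3))
hsv=cv2.cvtColor(p,cv2.COLOR_RGB2HSV);o=(hsv[...,0]<14)&(hsv[...,1]>150)&(P[...,2]>.02)&(d>0)
for u0,u1 in((235,277),(280,325)):
    m=np.zeros((420,560),bool);m[225:298,u0:u1]=1
    Q=P[m&o];print(len(Q),Q.mean(0).round(4),Q.min(0).round(4),Q.max(0).round(4))
m=np.zeros((420,560),bool);m[205:298,220:340]=1
g=(m&(P[...,2]>.004)&(P[...,2]<.012)).astype(np.uint8)
ct=max(cv2.findContours(g,0,2)[0],key=cv2.contourArea)[:,0]
r=cv2.minAreaRect(P[ct[:,1],ct[:,0],:2].astype(np.float32)*1000);print(r)
E
```

```text
green top 995 [0.53106151 0.05946384 0.12927886] [0.5314 0.0596 0.1271] [0.032 0.032 0.01 ]
322 [ 0.465  -0.2268  0.0471] [ 0.4459 -0.2554  0.0201] [ 0.4871 -0.1997  0.0664]
349 [ 0.5361 -0.2706  0.0434] [ 0.5188 -0.2933  0.02  ] [ 0.5556 -0.2469  0.0654]
((500.7463684082031, -251.72653198242188), (84.8064956665039, 149.77618408203125), 55.926109313964844)
```

Call:
play_rows:
  rows:
    - [[0.06, 0.04, 0], [0.25, 0, 0], 1]
    - [[0.06, 0.04, 0], [0.5, 0, 0], 1]
    - [[0.06, 0.04, 0.05], [0.75, 0, 0], 1]
    - [[0.06, 0.04, 0.1], [1, 0, 0], 1]
    - [[0.06, 0.04, 0.1], [1, 0, 0], 1]
    - [[0.06, 0.04, 0.1], [1, 0, 0], 1]
    - [[0.06, 0.04, 0.1], [1, 0, 0], 1]
    - [[0.06, 0.04, 0.1], [1, 0, 0], 1]
    - [[0.06, 0.04, 0.1], [1, 0, 0], 1]
    - [[0.06, 0.04, 0.1], [1, 0, 0], 1]

```text
clock: 3.2
position: [0.5319, -0.1158, 0.2807]
ee_rot: [-2.097, -0.003, -0.001]
force: [0.6, -0.3, 0.9]
width: 1.0
```

```bash
python3 -c "
from h import *
st();to(0,20,(.531,-.06,.12))
grab('scene','pics/s1.png')"
```

```text
p [ 0.5319 -0.1158  0.2807] grasp [ 0.5319 -0.1253  0.2862] x [1.    0.002 0.002] y [ 0.002 -0.502 -0.865] z [-0.001  0.865 -0.502] F [ 0.6 -0.3  0.9] w 1.0 q [ 0.26  0.7   0.56  1.59 -0.98  1.88  1.05] t 3.2
shift [-0.002  0.218  0.28 ] turn [0.169 0.001 0.002] t 3.2
```

View pics/s1.png

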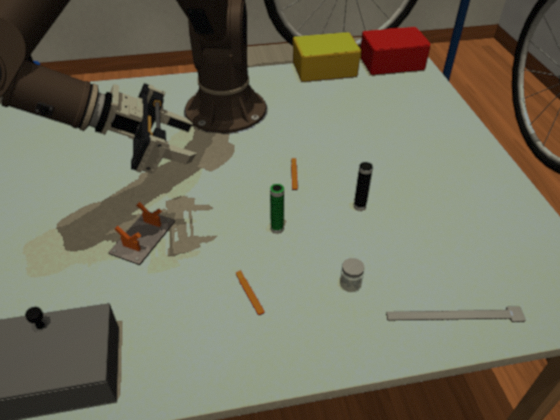

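```bash
python3 -c "
from h import *
to(0,30,(.531,-.06,.12));to(0,30,(.531,-.06,.066));to(0,30,(.531,.0595,.066))"
```

```text
shift [-0.002  0.223  0.28 ] turn [0.003 0.    0.003] t 3.25
shift [-0.003  0.316  0.334] turn [0.003 0.    0.003] t 3.25
shift [-0.002  0.196  0.541] turn [0.003 0.    0.003] t 3.25
```

Call:
play_rows:
  rows:
    - [[0, 0.04, 0.06], [0, 0, 0], 1]
    - [[0, 0.09, 0.12], [0, 0, 0], 1]
    - [[0, 0.14, 0.18], [0, 0, 0], 1]
    - [[0, 0.19, 0.24], [0, 0, 0], 1]
    - [[0, 0.223, 0.28], [0, 0, 0], 1]
    - [[0, 0.25, 0.295], [0, 0, 0], 1]
    - [[0, 0.28, 0.31], [0, 0, 0], 1]
    - [[0, 0.3, 0.325], [0, 0, 0], 1]
    - [[0, 0.316, 0.334], [0, 0, 0], 1]
    - [[0, 0.316, 0.334], [0, 0, 0], 1]

```text
clock: 4.25
position: [0.5314, -0.0518, 0.0586]
ee_rot: [-2.094, 0.002, -0.0]
force: [0.0, -0.8, -1.0]
width: 0.999
```

```bash
python3 -c "
from h import *
st();to(0,30,(.531,.0595,.066))
grab('scene','pics/s2.png');grab('wrist','pics/w3.png')
cv2.imwrite('pics/sw.png',cv2.resize(np.hstack([cv2.imread('pics/s2.png'),cv2.imread('pics/w3.png')]),(800,300)))"
```

```text
p [ 0.5314 -0.0518  0.0586] grasp [ 0.5314 -0.0614  0.0641] x [ 1.    -0.001 -0.001] y [-0.001 -0.5   -0.866] z [ 0.001  0.866 -0.5  ] F [ 0.  -0.8 -1. ] w 0.999 q [ 0.22  0.96  0.46  1.77 -1.1   1.59  1.33] t 4.25
shift [-0.001 -0.124  0.207] turn [ 0.    -0.001 -0.001] t 4.25
```

View pics/sw.png

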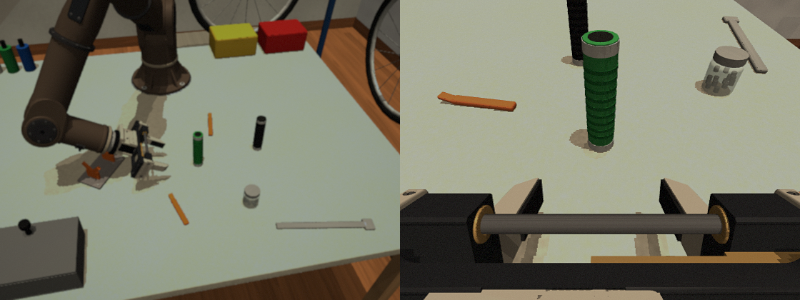

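The scene view shows the hand level with the green grip and the forearm clear of the cradle. In the wrist view the grip stands centred between the jaws, so I'm moving straight in.

Call:
play_rows:
  rows:
    - [[0, -0.02, 0.035], [0, 0, 0], 1]
    - [[0, -0.04, 0.07], [0, 0, 0], 1]
    - [[0, -0.06, 0.105], [0, 0, 0], 1]
    - [[0, -0.08, 0.14], [0, 0, 0], 1]
    - [[0, -0.1, 0.17], [0, 0, 0], 1]
    - [[0, -0.112, 0.19], [0, 0, 0], 1]
    - [[0, -0.124, 0.207], [0, 0, 0], 1]
    - [[0, -0.124, 0.207], [0, 0, 0], 1]
    - [[0, -0.124, 0.207], [0, 0, 0], 1]

```text
clock: 5.25
position: [0.5318, 0.0686, 0.0613]
ee_rot: [-2.095, 0.001, -0.001]
force: [-0.8, -0.8, -0.9]
width: 1.0
```

```bash
python3 -c "
from h import *
st()
grab('scene','pics/s3.png');grab('wrist','pics/w4.png')
cv2.imwrite('pics/sw2.png',cv2.resize(np.hstack([cv2.imread('pics/s3.png'),cv2.imread('pics/w4.png')]),(800,300)))"
```

```text
p [0.5318 0.0686 0.0613] grasp [0.5318 0.0591 0.0668] x [ 1.    -0.001  0.   ] y [-0.    -0.501 -0.866] z [ 0.001  0.866 -0.501] F [-0.8 -0.8 -0.9] w 1.0 q [ 0.07  0.9   0.4   1.92 -1.22  1.46  1.32] t 5.25
```

View pics/sw2.png

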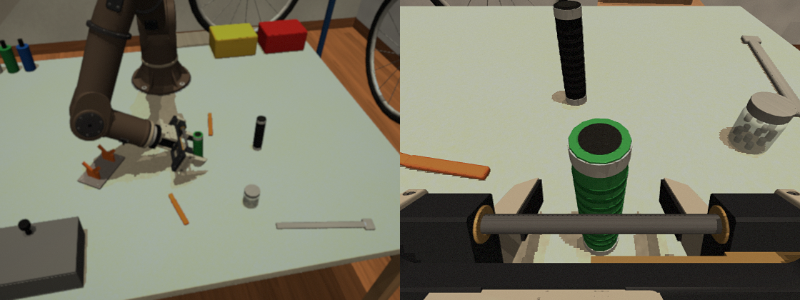

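The grip stands between the jaws, slightly right of the middle of the wrist view. I'll close the gripper.

Call:
play_rows:
  rows:
    - [[0, 0, 0], [0, 0, 0], -1]
    - [[0, 0, 0], [0, 0, 0], -1]
    - [[0, 0, 0], [0, 0, 0], -1]
    - [[0, 0, 0], [0, 0, 0], -1]
    - [[0, 0, 0], [0, 0, 0], -1]
    - [[0, 0, 0], [0, 0, 0], -1]
    - [[0, 0, 0], [0, 0, 0], -1]
    - [[0, 0, 0], [0, 0, 0], -1]
  newtons: 35

```text
clock: 6.15
position: [0.5316, 0.0692, 0.0614]
ee_rot: [-2.094, 0.001, -0.001]
force: [-1.4, 0.2, 0.8]
width: 0.35
```

```bash
python3 -c "
from h import *
st()"
```

```text
p [0.5316 0.0692 0.0614] grasp [0.5316 0.0596 0.0669] x [ 1.    -0.001 -0.   ] y [-0.    -0.5   -0.866] z [ 0.001  0.866 -0.5  ] F [-1.4  0.2  0.8] w 0.35 q [ 0.07  0.9   0.4   1.92 -1.22  1.46  1.32] t 6.15
```

Call:
play_rows:
  rows:
    - [[0, -0.03, -0.02], [0, 0, 0], -1]
    - [[0, -0.08, -0.045], [0, 0, 0], -1]
    - [[0, -0.13, -0.075], [0, 0, 0], -1]
    - [[0, -0.18, -0.105], [0, 0, 0], -1]
    - [[0, -0.23, -0.135], [0, 0, 0], -1]
    - [[0, -0.28, -0.16], [0, 0, 0], -1]
    - [[0, -0.28, -0.16], [0, 0, 0], -1]
    - [[0, -0.28, -0.16], [0, 0, 0], -1]

```text
clock: 6.95
position: [0.5316, 0.0699, 0.2228]
ee_rot: [-2.095, 0.0, -0.002]
force: [0.1, -0.6, -1.1]
width: 0.34
```

```bash
python3 -c "
from h import *
st();to(0,75,(.52,-.05,.24));to(56,75,(.501,-.251,.24));to(56,120,(.501,-.251,.2));to(56,120,(.501,-.251,.064))
grab('scene','pics/s4.png');grab('wrist','pics/w5.png')
cv2.imwrite('pics/sw3.png',cv2.resize(np.hstack([cv2.imread('pics/s4.png'),cv2.imread('pics/w5.png')]),(800,300)))"
```

```text
p [0.5316 0.0699 0.2228] grasp [0.5316 0.0603 0.2283] x [ 1.    -0.001  0.001] y [ 0.001 -0.5   -0.866] z [ 0.001  0.866 -0.5  ] F [ 0.1 -0.6 -1.1] w 0.34 q [ 0.01  0.63  0.47  1.89 -1.12  1.57  1.06] t 6.95
shift [-0.023  0.106 -0.209] turn [-0.75  -0.001  0.   ] t 6.95
shift [-0.065  0.308 -0.559] turn [-0.687 -0.583 -0.759] t 6.95
shift [-0.052  0.38  -0.529] turn [-1.367 -0.267 -0.994] t 6.95
shift [-0.052  0.616 -0.393] turn [-1.367 -0.267 -0.994] t 6.95
```

View pics/sw3.png

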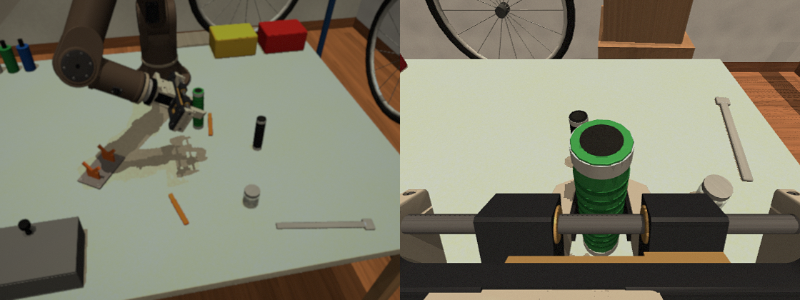

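Call:
play_rows:
  rows:
    - [[0, 0.01, -0.02], [-0.1, 0, 0], -1]
    - [[-0.005, 0.025, -0.05], [-0.2, 0, 0], -1]
    - [[-0.01, 0.045, -0.08], [-0.32, 0, 0], -1]
    - [[-0.015, 0.06, -0.12], [-0.44, 0, 0], -1]
    - [[-0.02, 0.08, -0.16], [-0.56, 0, 0], -1]
    - [[-0.023, 0.095, -0.19], [-0.66, 0, 0], -1]
    - [[-0.023, 0.106, -0.209], [-0.75, 0, 0], -1]
    - [[-0.023, 0.106, -0.209], [-0.75, 0, 0], -1]
    - [[-0.023, 0.106, -0.209], [-0.75, 0, 0], -1]

```text
clock: 7.95
position: [0.5195, -0.046, 0.2282]
ee_rot: [-2.877, -0.0, 0.003]
force: [-0.4, 0.2, -1.0]
width: 0.339
```

```bash
python3 -c "
from h import *
st();to(56,90,(.501,-.251,.22));to(56,120,(.501,-.251,.2))"
```

```text
p [ 0.5195 -0.046   0.2282] grasp [ 0.5195 -0.0488  0.2388] x [ 1.     0.    -0.002] y [-0.    -0.965 -0.261] z [-0.002  0.261 -0.965] F [-0.4  0.2 -1. ] w 0.339 q [-0.39  0.37  0.75  1.85 -0.54  1.17  0.59] t 7.95
shift [-0.037  0.406 -0.07 ] turn [-0.233 -0.122 -0.927] t 7.95
shift [-0.028  0.421 -0.036] turn [-0.691  0.125 -0.948] t 7.95
```

Call:
play_rows:
  rows:
    - [[-0.002, 0.04, -0.003], [-0.06, 0.01, -0.09], -1]
    - [[-0.005, 0.085, -0.007], [-0.13, 0.024, -0.18], -1]
    - [[-0.008, 0.13, -0.01], [-0.2, 0.037, -0.28], -1]
    - [[-0.012, 0.17, -0.015], [-0.27, 0.05, -0.38], -1]
    - [[-0.015, 0.22, -0.02], [-0.35, 0.063, -0.48], -1]
    - [[-0.018, 0.27, -0.024], [-0.43, 0.078, -0.59], -1]
    - [[-0.021, 0.32, -0.028], [-0.52, 0.094, -0.7], -1]
    - [[-0.025, 0.37, -0.032], [-0.6, 0.11, -0.82], -1]
    - [[-0.028, 0.421, -0.036], [-0.69, 0.125, -0.948], -1]
    - [[-0.028, 0.421, -0.036], [-0.69, 0.125, -0.948], -1]

```text
clock: 8.95
position: [0.5009, -0.2581, 0.1892]
ee_rot: [2.35, 1.245, 0.327]
force: [0.0, 0.8, -1.1]
width: 0.34
```

```bash
python3 -c "
from h import *
st();to(56,120,(.501,-.251,.2))"
```

```text
p [ 0.5009 -0.2581  0.1892] grasp [ 0.4964 -0.255   0.1987] x [ 0.563  0.826 -0.004] y [ 0.718 -0.486  0.498] z [ 0.41  -0.284 -0.867] F [ 0.   0.8 -1.1] w 0.34 q [-0.34  0.19  0.72  2.28  0.03  0.22  1.29] t 8.95
shift [ 0.012  0.004 -0.001] turn [-0.002  0.006 -0.002] t 8.95
```

Call:
play_rows:
  rows:
    - [[0.012, 0.004, 0], [0, 0.006, 0], -1]
    - [[0.012, -0.026, 0.05], [0, 0.006, 0], -1]
    - [[0.012, -0.056, 0.1], [0, 0.006, 0], -1]
    - [[0.012, -0.086, 0.155], [0, 0.006, 0], -1]
    - [[0.012, -0.086, 0.155], [0, 0.006, 0], -1]
    - [[0.012, -0.086, 0.155], [0, 0.006, 0], -1]

```text
clock: 9.55
position: [0.4976, -0.2608, 0.1276]
ee_rot: [2.361, 1.246, 0.263]
force: [-0.6, -0.4, -0.7]
width: 0.338
```

```bash
python3 -c "
from h import *
st();to(56,120,(.501,-.251,.064))
c,p,d=grab('scene','pics/s5.png');grab('top','pics/t5.png')
cv2.imwrite('pics/sw4.png',np.hstack([cv2.resize(cv2.imread('pics/s5.png')[150:290,60:240],(400,311)),cv2.resize(cv2.imread('pics/t5.png')[220:380,350:540],(400,311))]))"
```

```text
p [ 0.4976 -0.2608  0.1276] grasp [ 0.4936 -0.2574  0.1373] x [ 0.573  0.819 -0.042] y [ 0.732 -0.487  0.477] z [ 0.37  -0.304 -0.878] F [-0.6 -0.4 -0.7] w 0.338 q [0.01 0.29 0.3  2.3  0.83 0.14 0.45] t 9.55
shift [ 0.026 -0.065  0.13 ] turn [-0.025  0.043  0.006] t 9.55
```

View pics/sw4.png

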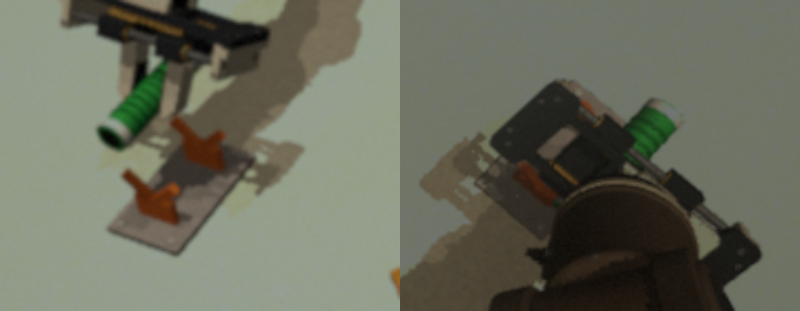

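```bash
python3 -c "
from h import *
st();to(56,120,(.501,-.251,.125));to(56,115,(.501,-.251,.125))"
```

```text
p [ 0.4971 -0.2609  0.1273] grasp [ 0.493  -0.2576  0.1369] x [ 0.572  0.819 -0.043] y [ 0.733 -0.486  0.476] z [ 0.369 -0.303 -0.878] F [ 0.3  0.7 -0.9] w 0.34 q [0.01 0.29 0.3  2.3  0.83 0.14 0.45] t 9.65
shift [ 0.022 -0.005  0.023] turn [-0.026  0.043  0.007] t 9.65
shift [ 0.022 -0.007  0.023] turn [0.057 0.043 0.005] t 9.65
```

Call:
play_rows:
  rows:
    - [[0.022, -0.005, 0.023], [0, 0.043, 0.006], -1]
    - [[0.022, -0.005, 0.023], [0, 0.043, 0.006], -1]
    - [[0.022, -0.005, 0.023], [0, 0.043, 0.006], -1]
    - [[0.022, -0.005, 0.023], [0, 0.043, 0.006], -1]
    - [[0.022, -0.005, 0.023], [0, 0.043, 0.006], -1]
    - [[0.022, -0.005, 0.023], [0, 0.043, 0.006], -1]

```text
clock: 10.25
position: [0.5059, -0.2536, 0.1167]
ee_rot: [2.369, 1.262, 0.323]
force: [1.4, -0.1, -1.3]
width: 0.343
```

```bash
python3 -c "
from h import *
st();to(56,120,(.501,-.251,.1));to(56,115,(.501,-.251,.1))"
```

```text
p [ 0.5059 -0.2536  0.1167] grasp [ 0.5015 -0.2507  0.1263] x [0.558 0.83  0.001] y [ 0.729 -0.491  0.478] z [ 0.397 -0.266 -0.879] F [ 1.4 -0.1 -1.3] w 0.343 q [0.18 0.31 0.12 2.3  1.11 0.12 0.19] t 10.25
shift [-0.001 -0.025  0.046] turn [-0.024 -0.002  0.001] t 10.25
shift [-0.001 -0.027  0.046] turn [ 0.059 -0.002  0.001] t 10.25
```

Call:
play_rows:
  rows:
    - [[0, -0.006, 0.012], [-0.02, 0, 0], -1]
    - [[0, -0.012, 0.023], [-0.04, 0, 0], -1]
    - [[0, -0.018, 0.034], [-0.065, 0, 0], -1]
    - [[0, -0.024, 0.046], [-0.09, 0, 0], -1]
    - [[0, -0.024, 0.046], [-0.09, 0, 0], -1]
    - [[0, -0.024, 0.046], [-0.09, 0, 0], -1]
    - [[0, -0.024, 0.046], [-0.09, 0, 0], -1]

```text
clock: 10.95
position: [0.5053, -0.2546, 0.0902]
ee_rot: [2.292, 1.219, 0.371]
force: [-0.1, -1.2, -0.7]
width: 0.345
```

```bash
python3 -c "
from h import *
st();print(arm.observe()['joints']);to(56,122,(.501,-.251,.08));to(56,120,(.501,-.251,.064))
c,p,d=grab('scene','pics/s6.png');grab('top','pics/t6.png')
cv2.imwrite('pics/sw5.png',np.hstack([cv2.resize(cv2.imread('pics/s6.png')[150:290,60:240],(400,311)),cv2.resize(cv2.imread('pics/t6.png')[220:380,350:540],(400,311))]))
P=pts(c,d);h=cv2.cvtColor(p,cv2.COLOR_RGB2HSV);m=(h[...,0]>45)&(h[...,0]<80)&(h[...,1]>130)&(P[...,2]>.05)&(P[...,2]<.2)
m[:150]=0;m[290:]=0;m[:,240:]=0
Q=P[m];print(len(Q));
for q in (1,25,50,75,99):
  o=np.percentile(Q[:,0],q);k=abs(Q[:,0]-o)<.004;print(Q[k].mean(0).round(4),Q[k,2].max().round(4))"
```

```text
p [ 0.5053 -0.2546  0.0902] grasp [ 0.5002 -0.2511  0.0993] x [0.559 0.829 0.   ] y [ 0.689 -0.465  0.556] z [ 0.461 -0.311 -0.831] F [-0.1 -1.2 -0.7] w 0.345 q [ 0.46  0.39 -0.25  2.37  2.14  0.34 -0.85] t 10.95
[ 0.4556098   0.39332558 -0.24981251  2.37282044  2.13510872  0.33550457
 -0.84940748]
shift [ 0.001 -0.021  0.033] turn [ 0.03 -0.   -0.  ] t 10.95
shift [ 0.001 -0.04   0.059] turn [ 0.063 -0.    -0.   ] t 10.95
345
[ 0.4776 -0.2379  0.1109] 0.1133
[ 0.5088 -0.2497  0.1121] 0.1151
[ 0.5269 -0.2577  0.1116] 0.1181
[ 0.5402 -0.265   0.112 ] 0.1189
[ 0.5613 -0.2804  0.1022] 0.1148
```

View pics/sw5.png

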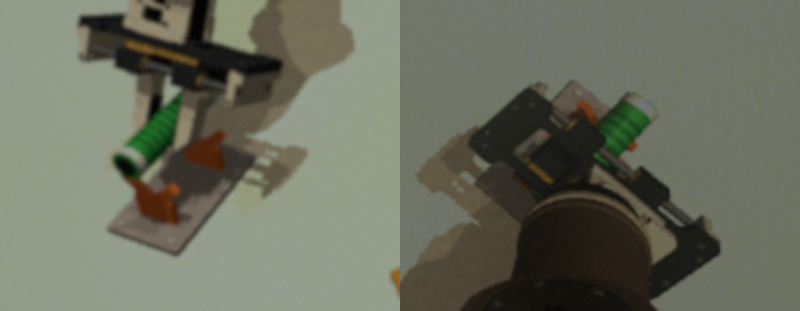

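Call:
play_rows:
  rows:
    - [[0, -0.007, 0.011], [0.01, 0, 0], -1]
    - [[0, -0.014, 0.022], [0.02, 0, 0], -1]
    - [[0, -0.021, 0.033], [0.03, 0, 0], -1]
    - [[0.001, -0.026, 0.04], [0.04, 0, 0], -1]
    - [[0.001, -0.032, 0.048], [0.055, 0, 0], -1]
    - [[0.001, -0.032, 0.048], [0.055, 0, 0], -1]
    - [[0.001, -0.032, 0.048], [0.055, 0, 0], -1]

```text
clock: 11.75
position: [0.5064, -0.2536, 0.0615]
ee_rot: [2.339, 1.246, 0.343]
force: [-0.8, 0.8, -1.3]
width: 0.343
```

```bash
python3 -c "
from h import *
st();to(56,120,(.501,-.251,.063));to(56,120,(.501,-.251,.06))
c,p,d=grab('scene','pics/s7.png');grab('top','pics/t7.png')
cv2.imwrite('pics/sw6.png',np.hstack([cv2.resize(cv2.imread('pics/s7.png')[150:290,60:240],(400,311)),cv2.resize(cv2.imread('pics/t7.png')[220:380,350:540],(400,311))]))
"
```

```text
p [ 0.5064 -0.2536  0.0615] grasp [ 0.5018 -0.2505  0.071 ] x [0.558 0.83  0.001] y [ 0.714 -0.481  0.509] z [ 0.423 -0.283 -0.861] F [-0.8  0.8 -1.3] w 0.343 q [ 0.45  0.45 -0.23  2.35  2.12  0.31 -0.83] t 11.75
shift [-0.002 -0.009  0.013] turn [ 0.01  -0.002  0.001] t 11.75
shift [-0.002 -0.012  0.019] turn [ 0.01  -0.002  0.001] t 11.75
```

View pics/sw6.png

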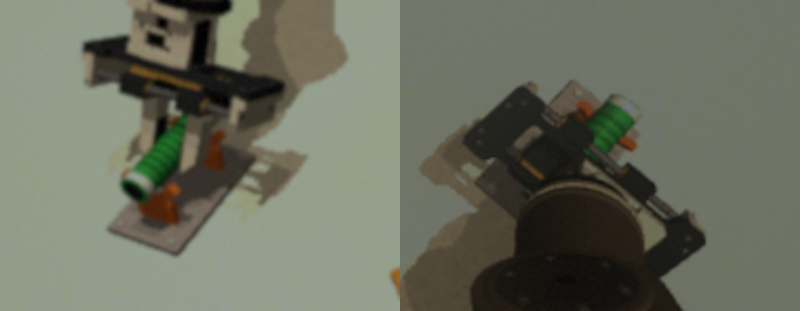

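Call:
play_rows:
  rows:
    - [[0, -0.002, 0.003], [0.003, 0, 0], -1]
    - [[0, -0.004, 0.006], [0.006, 0, 0], -1]
    - [[-0.001, -0.006, 0.009], [0.01, 0, 0], -1]
    - [[-0.001, -0.008, 0.012], [0.01, 0, 0], -1]
    - [[-0.001, -0.009, 0.013], [0.01, 0, 0], -1]
    - [[-0.001, -0.009, 0.013], [0.01, 0, 0], -1]
  newtons: 15

```text
clock: 12.45
position: [0.5058, -0.2543, 0.054]
ee_rot: [2.347, 1.249, 0.337]
force: [-1.7, -1.5, 2.9]
width: 0.344
```

```bash
python3 -c "
from h import *
st()"
```

```text
p [ 0.5058 -0.2543  0.054 ] grasp [ 0.5012 -0.2512  0.0636] x [0.559 0.829 0.001] y [ 0.717 -0.484  0.501] z [ 0.416 -0.279 -0.865] F [-1.7 -1.5  2.9] w 0.344 q [ 0.45  0.47 -0.23  2.34  2.13  0.31 -0.84] t 12.45
```

Call:
play_rows:
  rows:
    - [[0, 0, 0], [0, 0, 0], -1]
    - [[0, -0.001, 0.001], [0, 0, 0], -1]
    - [[0, -0.001, 0.002], [0, 0, 0], -1]
    - [[0, -0.002, 0.003], [0, 0, 0], -1]
    - [[0, -0.002, 0.003], [0, 0, 0], -1]
  newtons: 5

```text
clock: 12.95
position: [0.5053, -0.2548, 0.052]
ee_rot: [2.347, 1.248, 0.336]
force: [-2.2, -5.9, 3.3]
width: 0.348
```

```bash
python3 -c "
from h import *
st()
c,p,d=grab('scene','pics/s8.png')
cv2.imwrite('pics/sw7.png',cv2.resize(cv2.imread('pics/s8.png')[150:290,60:240],(720,560)))
"
```

```text
p [ 0.5053 -0.2548  0.052 ] grasp [ 0.5007 -0.2518  0.0616] x [0.559 0.829 0.   ] y [ 0.717 -0.484  0.501] z [ 0.416 -0.28  -0.865] F [-2.2 -5.9  3.3] w 0.348 q [ 0.46  0.47 -0.24  2.35  2.14  0.32 -0.84] t 12.95
```

View pics/sw7.png

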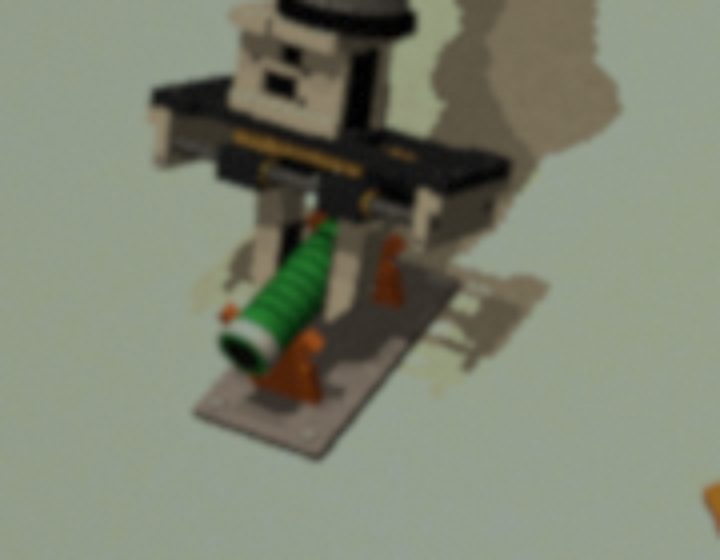

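Call:
play_rows:
  rows:
    - [[0, 0, 0], [0, 0, 0], -0.2]
    - [[0, 0, 0], [0, 0, 0], -0.1]
    - [[0, 0, 0], [0, 0, 0], 0.1]
    - [[0, 0, 0], [0, 0, 0], 0.3]
    - [[0, 0, 0], [0, 0, 0], 0.5]
    - [[0, 0, 0], [0, 0, 0], 0.5]
    - [[0, 0, 0], [0, 0, 0], 0.5]
    - [[0, 0, 0], [0, 0, 0], 0.5]

```text
clock: 13.8
position: [0.5055, -0.2535, 0.0519]
ee_rot: [2.348, 1.25, 0.337]
force: [-0.3, 0.4, 0.2]
width: 0.749
```

```bash
python3 -c "
from h import *
st()"
```

```text
p [ 0.5055 -0.2535  0.0519] grasp [ 0.5009 -0.2505  0.0614] x [0.558 0.83  0.002] y [ 0.718 -0.484  0.5  ] z [ 0.416 -0.278 -0.866] F [-0.3  0.4  0.2] w 0.749 q [ 0.46  0.47 -0.24  2.35  2.14  0.31 -0.84] t 13.8
```

Call:
play_rows:
  rows:
    - [[0, 0, -0.015], [0, 0, 0], 0.5]
    - [[0, 0, -0.03], [0, 0, 0], 0.5]
    - [[0, 0, -0.045], [-0.02, 0, 0], 0.5]
    - [[0, 0, -0.06], [-0.05, 0, 0], 0.5]
    - [[0, 0, -0.08], [-0.08, 0, 0], 0.5]
    - [[0, 0, -0.1], [-0.12, 0, 0], 0.5]
    - [[0, 0, -0.12], [-0.15, 0, 0], 0.5]
    - [[0, 0, -0.14], [-0.18, 0, 0], 0.5]
    - [[0, 0, -0.16], [-0.2, 0, 0], 0.5]
    - [[0, 0, -0.16], [-0.2, 0, 0], 0.5]

```text
clock: 14.8
position: [0.4714, -0.2309, 0.1219]
ee_rot: [2.169, 1.156, 0.445]
force: [-0.6, -1.2, 0.0]
width: 0.747
```

```bash
python3 -c "
from h import *
st()
c,p,d=grab('scene','pics/s9.png');grab('top','pics/t9.png')
cv2.imwrite('pics/sw8.png',np.hstack([cv2.resize(cv2.imread('pics/s9.png')[150:290,60:240],(400,311)),cv2.resize(cv2.imread('pics/t9.png')[220:380,350:540],(400,311))]))
"
```

```text
p [ 0.4714 -0.2309  0.1219] grasp [ 0.4653 -0.2268  0.1301] x [0.557 0.83  0.001] y [ 0.616 -0.414  0.67 ] z [ 0.556 -0.373 -0.743] F [-0.6 -1.2  0. ] w 0.747 q [ 0.52  0.34 -0.44  2.54  2.3   0.58 -1.09] t 14.8
```

View pics/sw8.png

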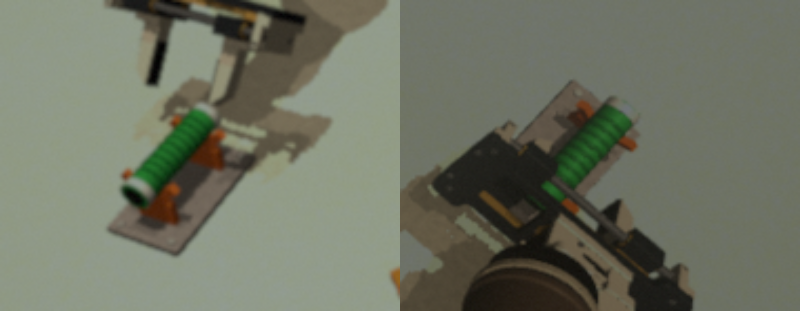

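```bash
python3 - <<'E'
from h import *
c,p,d=grab('scene','pics/s10.png');P=pts(c,d);h=cv2.cvtColor(p,cv2.COLOR_RGB2HSV)
# all tube pixels: ridge points above bracket, in cradle frame (scene camera cradle centre .505,-.2495)
u=np.array([.829,-.559]);v=np.array([.559,.829]);m=np.zeros((420,560),bool);m[190:250,105:165]=1
X=P[...,:2]-np.array([.505,-.2495]);a=X@u;b=X@v;m&=(P[...,2]>.068)&(P[...,2]<.09)&(abs(b)<.03)&(d>0)
print("along",np.percentile(a[m],[1,99]).round(4),"top z",np.percentile(P[...,2][m],97).round(4))
for lo in(-.06,-.03,0,.03):
    k=m&(a>lo)&(a<lo+.03);print(lo,k.sum(),"across",b[k].mean().round(4),"z95",np.percentile(P[...,2][k],95).round(4))
for n,(u0,v0,u1,v1) in dict(black=(350,155,378,212),jar=(335,255,370,292)).items():
    k=np.zeros((420,560),bool);k[v0:v1,u0:u1]=1;k&=(P[...,2]>.008)&(d>0);print(n,np.median(P[k],0).round(3))
E
```

```text
along [-0.0632  0.065 ] top z 0.0787
-0.06 116 across 0.003 z95 0.0782
-0.03 120 across 0.0025 z95 0.0782
0 125 across 0.002 z95 0.0784
0.03 134 across 0.0022 z95 0.0778
black [0.507 0.273 0.082]
jar [0.736 0.182 0.054]
```

The grip is level, with its top at 78 mm as expected. It is centred along the cradle to about 1 mm, and the bystanders have not moved.

```bash
python3 -c "
from h import *
print(arm.sign_off())"
```

```text
the job is handed in; nothing more can be done
None
```

The green grip is lying in both notches of the cradle, and I handed the job in at about 15 s of the 48 s allowed. Sign-off reports no verdict.

**What I did:** I gripped the standing grip near its middle from the side, with the tool 30° below horizontal. I then lifted it, turned it 90° in the air and lowered it slowly into the notches. Contact force stayed within a few newtons. I loosened the grip, opened the fingers and backed the gripper clear.

**Last checks (scene camera):**

| Check | Result |
|---|---|
| Centre along the cradle | about 1 mm from the seat |
| Centre across the cradle | about 2–3 mm from the seat |
| Top of the tube | 78 mm along its whole length, so level at the seat height |
| Black grip and jar | within 1 mm of where they started |
| Gripper | clear of everything in the pictures, force reading near zero |

**Disagreements and close calls:**
- The scene and top cameras differed by about 5 mm in x. The wrist camera settled it for the grasp and the placing, and the last check used the scene camera's own cradle position.
- During lowering, joint 6 came down to its 0.12 rad limit. The arm lagged its target there until it moved to a different wrist posture.
- Joint 4 ended at 2.54 rad, close to its 2.57 limit. I saw no reading past any joint range.

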